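# Touch off a depth probe on the hidden sprung pad of a setting gauge

### The job

Draw the orange-handled depth probe straight up out of its wooden stand and lower it, upright, through the brass guide bush of the grey setting gauge without touching the bush or housing, until you feel the sprung pad hidden inside give under its tip. Finish while still holding the probe there, steady, upright and centred in the bush, with the pad pressed down about half of its spring travel (never to the bottom). Leave the loose boot last, tack jar and dye bottle alone.

Things in the scene. Friction and masses are not known exactly. Their poses are not given: they have to be found in the camera images.
- probe_grip (a point): Centre of the probe's orange handle, the place to grip: 20 mm square, flats along the point's x and y, from 34 mm below to 32 mm above this point; z up along the probe. Below it a round flange, 28 mm across, 6 mm thick, its underside 40 mm below this point, then a steel rod 10 mm in diameter to the tip, 135 mm below this point. About 0.1 to 0.16 kg. It starts upright in the stand.
- probe_tip (a point): The lower tip of the probe, on its axis, 135 mm below probe_grip; z points up along the probe.
- stand: Fixed wooden block, 70 mm square and 100 mm tall (a thin foot trim 86 mm square), origin at the centre of its underside, z up. A vertical hole 14 mm in diameter goes down its middle; the probe's flange rests on its top, with 95 mm of rod in the hole.
- gauge: Fixed grey setting gauge, a hollow box 90 mm square and 80 mm tall (thin foot trim 110 mm square), origin at the centre of its underside, z up. A vertical guide bore 24 mm in diameter goes through the middle of its top, with a brass bush flange 42 mm across and 4 mm high standing on the top. The bore is 24 mm long; below it the box is hollow, and wider than the bore.
- gauge_mouth (a point): Centre of the upper rim of the brass guide bush, 84 mm above the table, on the axis of the bore; z points up.
- pad (a joint): How far the hidden sprung pad inside the gauge is pressed down, in m: 0 free, 0.016 at the bottom of its travel. A flat disc 52 mm across under the bore; its free height differs each time: top 40 to 60 mm below gauge_mouth. It begins to give at about 1.5 N, then 0.6 N per mm: half travel (8 mm) takes about 6 N.
- boot_last_0: Loose dark green boot last, 84 x 230 x 139 mm, bystander, origin at the centre of its underside.
- tack_jar: Loose jar of tacks with a brass-coloured lid, 54 mm in diameter, 74 mm tall, bystander, origin at the centre of its underside.
- dye_bottle: Loose small tan bottle with a black cap, 36 mm in diameter, 66 mm tall, bystander, origin at the centre of its underside.

How it is judged:
On the way, in this order (a step that is already met when the one before it is completed fails the run):
1. the probe is drawn up clear out of the stand (height (world z) of probe_tip above 0.102 m and horizontal distance between probe_tip and stand below 0.06 m), for 0.05 s.
2. the tip has entered the guide bush and the pad is still free (z of probe_tip in the frame of gauge_mouth below -0.008 m and horizontal distance between probe_tip and gauge_mouth below 0.007 m and value of joint pad below 0.001 m), for 0.05 s.
At the end, for the whole second after the job is handed in: The fingers still hold the probe (more than 2 N), its tip is through the bush and presses the hidden pad down by 4 to 12.5 mm of its 16 mm, within 5 mm of the bore's axis, the probe within 0.1 rad of upright and still (under 0.02 m/s), and it does not touch the gauge itself (under 0.5 N) (horizontal distance between probe_tip and gauge_mouth below 0.005 m and angle between probe_tip's own z axis and vertical below 0.1 rad and z of probe_tip in the frame of gauge_mouth below -0.036 m and value of joint pad between 0.004 and 0.0125 m and linear speed of probe below 0.02 m/s and contact force between the fingers and probe above 2 N and contact force between probe and gauge below 0.5 N); the arm keeps its last pose, push and grip.
It fails at once if the probe touches the guide bush or the gauge's housing (more than 0.5 N) (contact force between probe and gauge above 0.5 N).
It fails at once if the pad is rammed to the bottom of its travel (beyond 15 mm) (value of joint pad above 0.015 m).
It fails at once if the boot last is pushed away by more than 30 mm (distance of boot_last_0 from where it was at the start of the episode above 0.03 m).
It fails at once if the tack jar is pushed away by more than 30 mm (distance of tack_jar from where it was at the start of the episode above 0.03 m).
It fails at once if the dye bottle is pushed away by more than 30 mm (distance of dye_bottle from where it was at the start of the episode above 0.03 m).
It also fails if it takes over 54 s, if anything falls off the work surface, if the arm or the gripper's body presses on something with over 40 N, if the wrist force passes 120 N, or if a joint passes its speed limit or range.

### The arm

A 7-joint arm with a two-finger parallel gripper is mounted at the origin on the work surface; the furniture and walls round the work are solid. World frame = base frame: x ahead of the robot, y to its left, z up, the work surface at z = 0. Lengths are in m, angles in rad, forces in N, time in s.
With the tool pointing down it reaches from about 0.4 to 0.75 m from the base axis. Payload 19.5 kg.
Tool frame: the origin (TCP) lies on the centre line of the jaws, within the pads' length; the fingertips stand 25 mm ahead of it and the grasp point (between the pads) lies 6 mm ahead of it (robot.nose_length is the distance from the TCP to the fingertips, in m); z points along the fingers, y is the direction in which the jaws open and shut (so a half turn about z gives the same grasp; the last joint's range is limited). The gripper opens to 85 mm and grips with 20 to 120 N. Pads are 22 mm wide; open, the fingers measure 114 mm over their backs; the gripper's body (76 mm by 85 mm) begins 54 mm behind the grasp point. The pads swing forward as they close: fully open they stand 13 mm farther back than shut.
Start: joints at [-1.163, 0.707, -0.028, 1.485, 0.022, 0.951, -0.075], TCP at [0.25, 0.518, 0.221] pointing down, gripper open.
Joint ranges: [-2.71, 2.71], [-0.32, 2.16], [-1.57, 1.52], [0, 2.45], [-1.46, 4.6], [0, 2.02], [-2.83, 2.83]. Speed limits (rad/s): [1.89, 1.89, 2.57, 2.57, 3.01, 3.01, 3.01].

### API

Orientations are given as a unit quaternion [x, y, z, w].
In Python, from station import robot, viewer gives the robot as it stands.
- The arm moves only by the tool servo_tool, never from a script. Its argument "commands" is a list of rows, each a list of 3 entries, a list of its own where there are three numbers: the shift along the tool's x, y, z in mm, then the turn, a rotation vector about the tool's x, y, z in degrees, then the closure in counts, from 0 (fully open) to 255 (shut). In form: [[[x, y, z], [wx, wy, wz], gripper], ...]. A call has 1 to 5 rows; each row is the pose to reach, as a shift and turn from the pose commanded when the call began, along the tool's axes at that moment; what a row does not reach only later rows make up. A row lasts 1/12 s, in which the tool goes at most 41.7 mm and 7.16 degrees, less where a joint would pass 70% of its speed; a pose out of reach is approached as far as the arm can. A call with a gripper value outside its range is refused whole. The fingers move at their own pace and stop on an object; the grip force is fixed at half the most. Time passes only in rows, so rows that repeat a pose let the fingers close. It gives the time, the measured TCP pose, the force and the opening at its end, in the units of the state.
- robot.get_obs(): the state, without advancing time (a new reading comes with each control period).
- viewer.read_camera(name): name is "scene" or "top"; returns the picture (480x640x3 uint8, red, green, blue); there is no depth.
- viewer.calibration(name): a dict with "fovy" (degrees; the focal length in pixels is half the picture's height over the tangent of half this angle, whatever the lens; pixels are square), "cx", "cy" (the principal point, pixels), "extrinsics" (4x4, takes a point from world to camera coordinates). Camera axes: x right, y down, z forward; pixel columns grow to the right and rows downward; lengths in m; the calibration is good to about 2 mm. A picture is of the moment at which its call begins. calibration takes no time and is no camera call.
- robot.hand_in(): hands the job in, once; it reports no verdict.
The state is a dict: "t": time; "joint_pos": joint angles; "joint_velocities": joint speeds; "joint_torque": joint torques, N m; "tool_pos": TCP position; "tool_rot": TCP orientation; "ft_force": force on the tool from outside, world axes, zero at the start; "wrist_torque": the same for the moment, N m; "finger_gap": finger opening in m.
Only numpy, scipy, OpenCV 4.12 (cv2) and the standard library are available. Lean on these libraries where they do the work, as an engineer would, in place of code of your own. Each camera call takes 0.05 s, during which the arm holds its last target.

## Working session

There is one attempt and no reset: what is moved stays moved. The work goes in short steps, Python scripts to look and compute and a tool call to move; the robot and the scene stay as the last step left them, time stands still between calls to the robot, and variables do not carry over. Pictures are saved under pics/ and viewed, and the job is handed in when it is done.

Besides the shell and the picture viewer there is one more tool, called after "Emit:" by a JSON object that holds its "name" and its "arguments". servo_tool: Moves the arm, as the interface text tells. Its arguments: {"type":"object","properties":{"commands":{"type":"array","items":{"type":"array"}}},"required":["commands"]}

```bash
mkdir -p pics; cat > h.py <<'E'
import numpy as np,cv2
from station import robot,viewer
def shot(n,f):
    im=viewer.read_camera(n); cv2.imwrite(f'pics/{f}.png',im[:,:,::-1]); return im
def cal(n):
    c=viewer.calibration(n); f=240/np.tan(np.radians(c['fovy'])/2); return f,c['cx'],c['cy'],np.array(c['extrinsics'])
def proj(n,p):
    f,cx,cy,E=cal(n); q=E[:3,:3]@np.array(p)+E[:3,3]; return np.array([cx+f*q[0]/q[2],cy+f*q[1]/q[2]])
def atz(n,uv,z):
    f,cx,cy,E=cal(n); d=E[:3,:3].T@np.array([(uv[0]-cx)/f,(uv[1]-cy)/f,1]); o=-E[:3,:3].T@E[:3,3]
    return o+d*(z-o[2])/d[2]
E
python3 - <<'E'
from h import *
print(robot.get_obs())
for n in('scene','top'):
    shot(n,n+'0'); f,cx,cy,X=cal(n); print(n,f,cx,cy,-X[:3,:3].T@X[:3,3],X[2,:3])
E
```

```text
{'t': 0.0, 'joint_pos': array([-1.16269777,  0.70708746, -0.02761955,  1.48496307,  0.02198829,
        0.95087817, -0.07551181]), 'joint_velocities': array([-0.00087799,  0.00102881, -0.00112496, -0.0021749 ,  0.00054219,
        0.0005582 , -0.00235185]), 'joint_torque': array([-6.36050354e-04, -8.83211589e+01,  1.23426005e+00, -2.36168915e+01,
        1.68301980e-02,  6.44452055e-03, -7.72536305e-05]), 'tool_pos': array([0.24988774, 0.51758296, 0.22094482]), 'tool_rot': array([ 2.23016535e-01,  9.74814525e-01, -5.06199641e-04, -1.05419312e-04]), 'ft_force': array([ 0.24826025, -0.39979781, -0.02856419]), 'wrist_torque': array([-0.01662102, -0.00700151,  0.03989711]), 'finger_gap': 0.0854679718051402}
scene 575.7501796318014 324.6034620575011 244.5071078487777 [-0.27004389 -0.57636817  1.03716192] [ 0.62172622  0.34829047 -0.70153422]
top 451.83871562236186 320.00782134171243 243.98333450944438 [ 0.47402291 -0.11417165  0.96875445] [ 0.07573357  0.00185212 -0.99712637]
```

View pics/scene0.png

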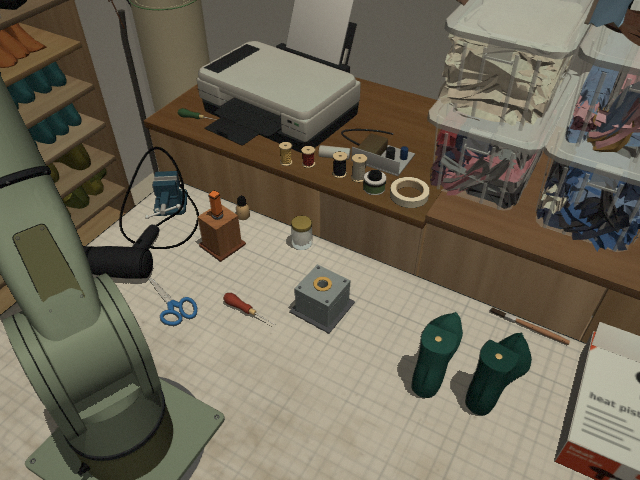

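View pics/top0.png

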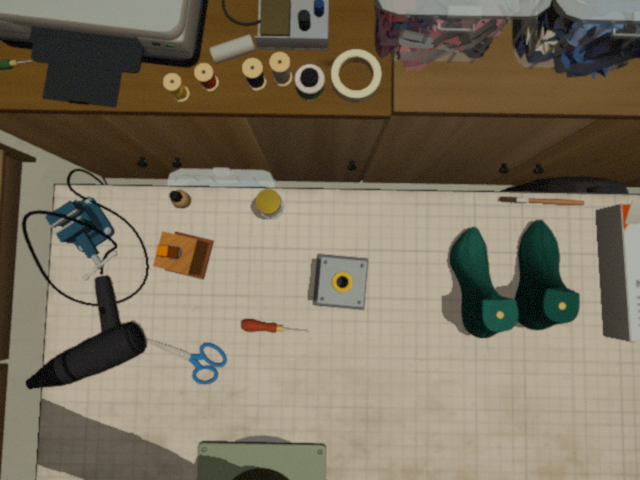

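```bash
python3 - <<'E'
import cv2
a=cv2.imread('pics/scene0.png');b=cv2.imread('pics/top0.png')
def c(i,x0,y0,w,h,k,f): cv2.imwrite(f'pics/{f}.png',cv2.resize(i[y0:y0+h,x0:x0+w],None,fx=k,fy=k,interpolation=cv2.INTER_CUBIC))
c(a,190,180,70,80,7,'c1');c(a,280,255,80,75,7,'c2');c(b,145,185,80,100,6,'c3');c(b,305,245,70,70,8,'c4')
E
```

```text
(no output)
```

View pics/c1.png

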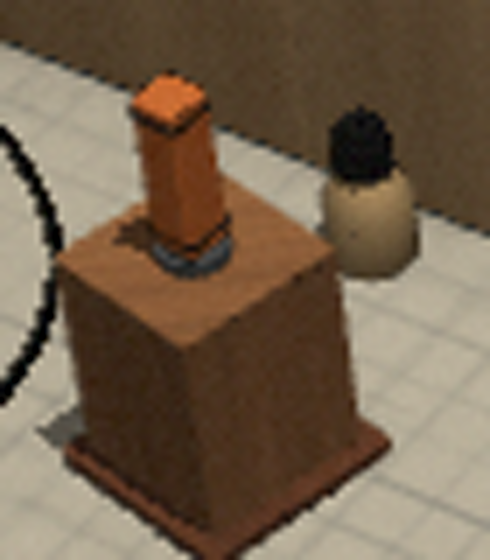

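View pics/c2.png

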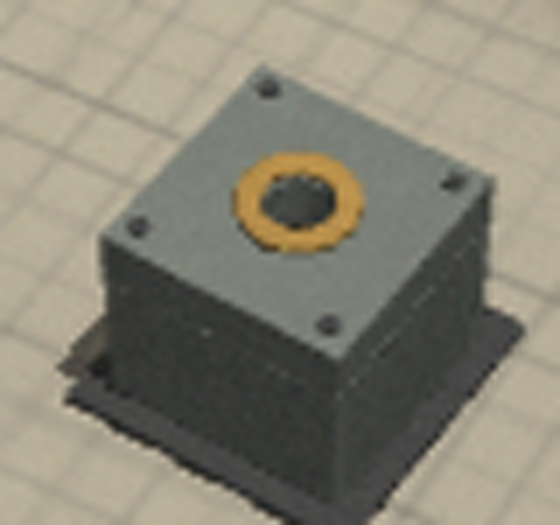

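View pics/c3.png

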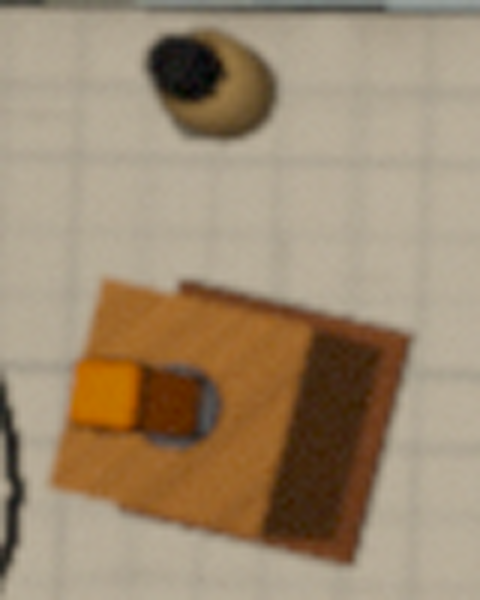

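View pics/c4.png

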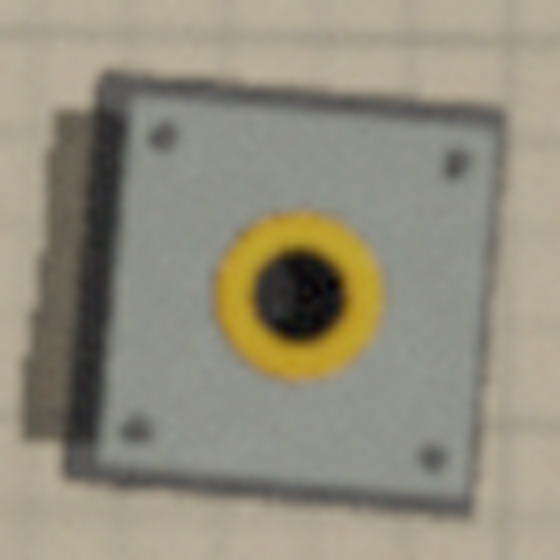

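```bash
python3 - <<'E'
from h import *
from scipy.optimize import least_squares
def px(o,k,pts): return [((x+.5)/k-.5+o[0],(y+.5)/k-.5+o[1]) for x,y in pts]
g=lambda *l:l
def show(name,n,pts,z):
    print(name,n); 
    P=np.array([atz(n,p,z)[:2] for p in pts]); print(P.round(4).tolist(),'mean',P.mean(0).round(4))
    for i in range(len(P)): d=P[(i+1)%len(P)]-P[i]; print('  len %.4f ang %.1f'%(np.hypot(*d),np.degrees(np.arctan2(d[1],d[0]))%90))
s1=px((190,180),7,[(58,258),(187,348),(335,248)])
show('stand','scene',s1,.1)
show('stand','top',px((145,185),6,[(104,280),(316,322),(262,538),(52,486)]),.1)
show('handle','scene',px((190,180),7,[(132,98),(172,72),(210,100),(170,130)]),.172)
show('handle','top',px((145,185),6,[(76,357),(142,362),(136,432),(72,426)]),.172)
show('gauge','scene',px((280,255),7,[(100,238),(262,66),(494,182),(338,358)]),.08)
show('gauge','top',px((305,245),8,[(128,92),(505,125),(470,492),(100,465)]),.08)
show('bush','scene',px((280,255),7,[(299,200)]),.084)
show('bush','top',px((305,245),8,[(300,296)]),.084)
show('flange','top',px((145,185),6,[(182,405)]),.106)
E
```

```text
stand scene
[[0.4911, 0.2046], [0.4767, 0.1378], [0.5435, 0.1243]] mean [0.5038 0.1556]
  len 0.0684 ang 77.8
  len 0.0682 ang 78.6
  len 0.0959 ang 33.1
stand top
[[0.5589, 0.1934], [0.5466, 0.1246], [0.477, 0.1391], [0.4923, 0.207]] mean [0.5187 0.166 ]
  len 0.0699 ang 79.9
  len 0.0711 ang 78.2
  len 0.0696 ang 77.3
  len 0.0680 ang 78.4
handle scene
[[0.5087, 0.1739], [0.5265, 0.1707], [0.521, 0.1506], [0.5018, 0.1526]] mean [0.5145 0.1619]
  len 0.0180 ang 79.8
  len 0.0208 ang 74.7
  len 0.0193 ang 84.0
  len 0.0224 ang 71.8
handle top
[[0.5289, 0.1751], [0.5278, 0.1556], [0.5071, 0.1564], [0.5085, 0.1754]] mean [0.5181 0.1656]
  len 0.0196 ang 86.7
  len 0.0207 ang 87.6
  len 0.0190 ang 85.7
  len 0.0204 ang 89.3
gauge scene
[[0.4245, -0.1108], [0.5142, -0.1175], [0.507, -0.2071], [0.4194, -0.1994]] mean [ 0.4663 -0.1587]
  len 0.0900 ang 85.7
  len 0.0899 ang 85.4
  len 0.0879 ang 85.0
  len 0.0887 ang 86.8
gauge top
[[0.5177, -0.1141], [0.5113, -0.2069], [0.4216, -0.1993], [0.4264, -0.1089]] mean [ 0.4693 -0.1573]
  len 0.0931 ang 86.1
  len 0.0900 ang 85.2
  len 0.0905 ang 86.9
  len 0.0914 ang 86.8
bush scene
[[0.4663, -0.1588]] mean [ 0.4663 -0.1588]
  len 0.0000 ang 0.0
bush top
[[0.4685, -0.157]] mean [ 0.4685 -0.157 ]
  len 0.0000 ang 0.0
flange top
[[0.5188, 0.1646]] mean [0.5188 0.1646]
  len 0.0000 ang 0.0
```

```bash
cat >> h.py <<'E'
from scipy.spatial.transform import Rotation as R
def go(x,y,z,head):
    "print shift/turn in tool frame for target TCP, tool down, jaw y heading deg"
    o=robot.get_obs(); r=R.from_quat(o['tool_rot']); h=np.radians(head)
    yv=np.array([np.cos(h),np.sin(h),0]); zv=np.array([0,0,-1.]); xv=np.cross(yv,zv)
    T=R.from_matrix(np.c_[xv,yv,zv])
    print('t',o['t'],'pos',o['tool_pos'].round(4),'shift mm',(r.inv().apply(np.array([x,y,z])-o['tool_pos'])*1e3).round(1),'turn',(r.inv()*T).as_rotvec(degrees=True).round(2),'F',o['ft_force'].round(2),'gap',round(o['finger_gap'],4))
E
python3 - <<'E'
from h import *
im=cv2.cvtColor(cv2.imread('pics/top0.png'),cv2.COLOR_BGR2HSV)
c=im[235:265,150:190]; print(c[17,12:28].tolist())
big=cv2.resize(cv2.imread('pics/top0.png')[235:265,150:190],None,fx=8,fy=8,interpolation=cv2.INTER_CUBIC)
h=cv2.cvtColor(big,cv2.COLOR_BGR2HSV); m=((h[:,:,1]>200)&(h[:,:,2]>185)).astype(np.uint8)
n,l,s,ce=cv2.connectedComponentsWithStats(m); k=1+s[1:,4].argmax(); cs,_=cv2.findContours((l==k).astype(np.uint8),0,2)
r=cv2.minAreaRect(cs[0]); print(s[k],r)
for p in cv2.boxPoints(r): print(atz('top',(p+.5)/8-.5+np.array([150,235]),.172))
go(.518,.165,.222,86)
E
```

```text
[[17, 255, 189], [18, 255, 188], [18, 255, 189], [17, 255, 189], [16, 255, 184], [14, 255, 152], [14, 255, 94], [12, 234, 86], [14, 239, 98], [12, 255, 95], [15, 255, 99], [14, 255, 97], [14, 255, 98], [14, 255, 95], [14, 255, 91], [11, 195, 77]]
[  60   90   73   72 4418] ((97.63031005859375, 123.42488098144531), (70.00276184082031, 69.70195007324219), 6.911227226257324)
[0.51172641 0.17494532 0.172     ]
[0.52706501 0.17380045 0.172     ]
[0.52549035 0.15835628 0.172     ]
[0.51015687 0.15952335 0.172     ]
t 0.1 pos [0.2499 0.5176 0.221 ] shift mm [-394.7 -201.    -0.8] turn [-5.000e-02 -1.000e-02 -2.177e+01] F [-0.68 -0.07  0.94] gap 0.0856
```

Emit:
{"name": "servo_tool", "arguments": {"commands": [[[-35,-18,-5],[0,0,0],0],[[-70,-36,-10],[0,0,0],0],[[-105,-54,-15],[0,0,0],0],[[-140,-72,-20],[0,0,0],0],[[-175,-90,-20],[0,0,0],0]]}}

```text
t: 0.52
tool_pos: [0.3693, 0.3591, 0.242]
tool_rot: [0.223, 0.975, 0.0, 0.0]
ft_force: [1.9, 0.6, 1.1]
finger_gap: 0.0851
```

Emit:
{"name": "servo_tool", "arguments": {"commands": [[[-35,-18,0],[0,0,0],0],[[-70,-36,0],[0,0,0],0],[[-105,-54,0],[0,0,0],0],[[-140,-72,0],[0,0,0],0],[[-175,-90,0],[0,0,0],0]]}}

```text
t: 0.93
tool_pos: [0.4877, 0.2017, 0.2413]
tool_rot: [0.223, 0.975, -0.0, -0.0]
ft_force: [0.7, 0.6, -0.6]
finger_gap: 0.0854
```

Emit:
{"name": "servo_tool", "arguments": {"commands": [[[-15,-7,0],[0,0,-5],0],[[-30,-14,0],[0,0,-10],0],[[-45,-21,0],[0,0,-15],0],[[-45,-21,0],[0,0,-20],0],[[-45,-21,0],[0,0,-22],0]]}}

```text
t: 1.35
tool_pos: [0.5186, 0.164, 0.241]
tool_rot: [0.031, 1.0, -0.0, -0.0]
ft_force: [0.6, 0.3, -0.4]
finger_gap: 0.0855
```

```bash
python3 - <<'E'
from h import *
shot('scene','s1');shot('top','t1')
go(.5175,.165,.23,85.5)
E
```

```text
t 1.45 pos [0.5183 0.1648 0.2411] shift mm [ 0.8  0.2 11.1] turn [-0.01 -0.04  0.74] F [-0.11  0.62 -0.27] gap 0.0851
```

```bash
python3 - <<'E'
import cv2
a=cv2.imread('pics/s1.png');b=cv2.imread('pics/t1.png')
import numpy as np
f=lambda i,x,y:cv2.resize(i[y:y+130,x:x+130],None,fx=3,fy=3,interpolation=cv2.INTER_CUBIC)
cv2.imwrite('pics/m1.png',np.hstack([f(a,150,130),f(b,100,180)]))
E
```

```text
(no output)
```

View pics/m1.png

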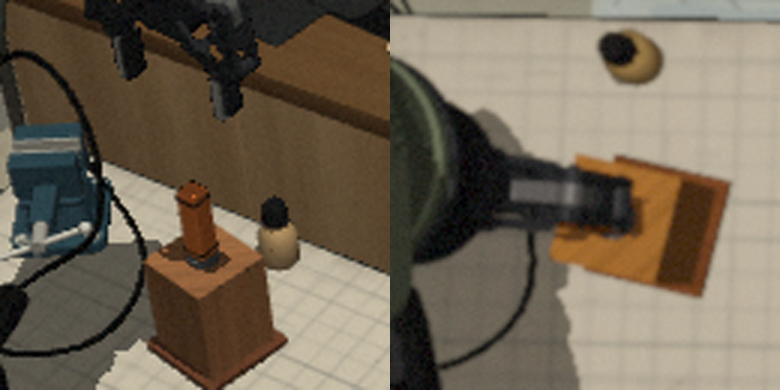

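Emit:
{"name": "servo_tool", "arguments": {"commands": [[[0.8,0,20],[0,0,0.7],0],[[0.8,0,40],[0,0,0.7],0],[[0.8,0,60],[0,0,0.7],0],[[0.8,0,80],[0,0,0.7],0],[[0.8,0,93],[0,0,0.7],0]]}}

```text
t: 1.87
tool_pos: [0.5169, 0.165, 0.1466]
tool_rot: [0.04, 0.999, -0.0, -0.001]
ft_force: [0.5, 0.1, -0.7]
finger_gap: 0.0856
```

```bash
python3 - <<'E'
from h import *
a=shot('scene','s2')[:,:,::-1];b=shot('top','t2')[:,:,::-1]
f=lambda i,x,y:cv2.resize(np.ascontiguousarray(i[y:y+100,x:x+100]),None,fx=4,fy=4,interpolation=cv2.INTER_CUBIC)
cv2.imwrite('pics/m2.png',np.hstack([f(a,170,150),f(b,120,200)]))
go(.5175,.165,.147,85.5)
E
```

```text
t 1.9667 pos [0.5166 0.165  0.1467] shift mm [-0.9  0.1 -0.3] turn [-0.09 -0.17 -0.04] F [-0.04 -0.6   0.43] gap 0.0854
```

View pics/m2.png

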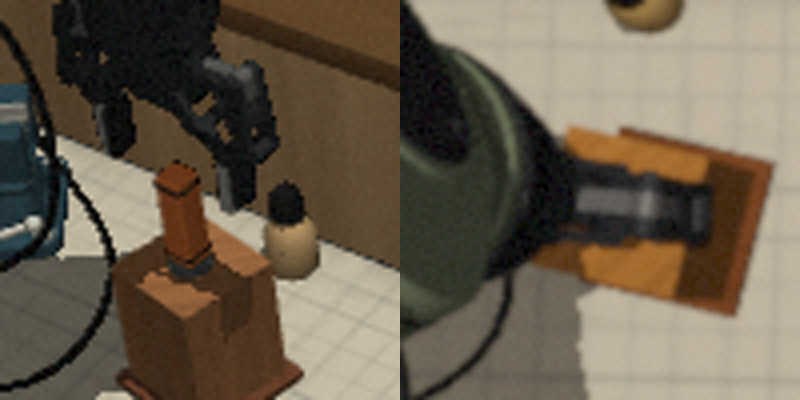

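```bash
python3 - <<'E'
from h import *
for p in [(.5175,.165+.0428,.1347),(.5175,.165-.0428,.1347),(.5175,.165,.172),(.5175,.165,.106)]:
    print(p,proj('scene',p),(proj('scene',p)-[170,150])*4,proj('top',p),(proj('top',p)-[120,200])*4+[400,0])
E
```

```text
(0.5175, 0.2078, 0.1347) [201.56097024 199.01912236] [126.24388097 196.07648945] [146.56040044 251.42668209] [506.24160176 205.70672835]
(0.5175, 0.1222, 0.1347) [230.24499474 210.66294182] [240.97997895 242.65176728] [192.81787213 252.30167974] [691.27148852 209.20671897]
(0.5175, 0.165, 0.172) [213.74155807 192.71487492] [174.96623229 170.85949968] [162.67445188 250.63193815] [570.69780753 202.52775258]
(0.5175, 0.165, 0.106) [217.24110282 213.75340859] [188.9644113  255.01363436] [174.67166662 252.74003146] [618.68666649 210.96012585]
```

```bash
python3 - <<'E'
from h import *
for dz in (-.012,0,.012,.025):
  for z in(.2411,.1467):
    print(dz,z,[proj('scene',(.5175,.165+s*.045,z+dz)).round(1).tolist() for s in(1,-1)])
a=shot('scene','s3')[:,:,::-1]
cv2.imwrite('pics/m3.png',cv2.resize(np.ascontiguousarray(a[110:230,150:290]),None,fx=5,fy=5,interpolation=cv2.INTER_CUBIC))
E
```

```text
-0.012 0.2411 [[194.9, 167.3], [226.5, 179.4]]
-0.012 0.1467 [[200.8, 198.7], [231.0, 211.0]]
0 0.2411 [[194.1, 163.1], [225.9, 175.2]]
0 0.1467 [[200.1, 194.9], [230.4, 207.1]]
0.012 0.2411 [[193.3, 158.8], [225.3, 170.9]]
0.012 0.1467 [[199.4, 191.0], [229.9, 203.2]]
0.025 0.2411 [[192.4, 154.2], [224.6, 166.2]]
0.025 0.1467 [[198.6, 186.8], [229.3, 199.0]]
```

View pics/m3.png

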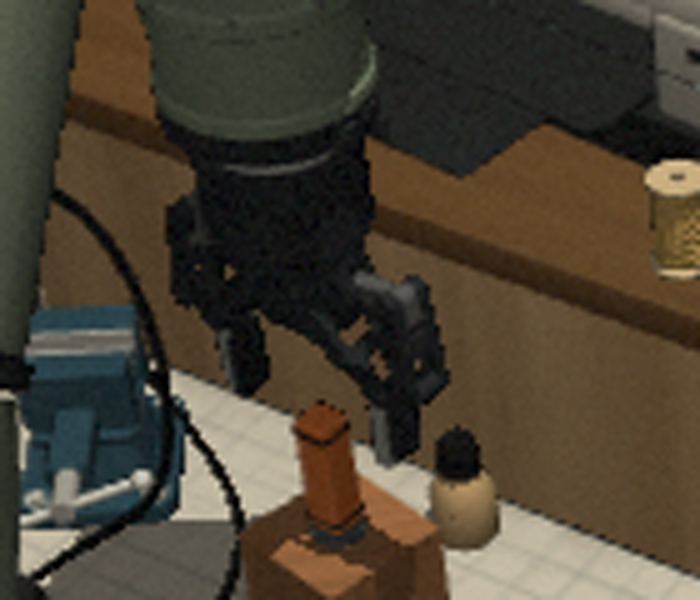

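Emit:
{"name": "servo_tool", "arguments": {"commands": [[[0,0,0],[0,0,0],120],[[0,0,0],[0,0,0],120],[[0,0,0],[0,0,0],120],[[0,0,0],[0,0,0],120],[[0,0,0],[0,0,0],120]]}}

```text
t: 2.43
tool_pos: [0.5176, 0.1651, 0.1488]
tool_rot: [0.039, 0.999, 0.0, 0.0]
ft_force: [0.3, 0.3, -0.1]
finger_gap: 0.0451
```

```bash
cat >> h.py <<'E'
def crop(n,f,x,y,w,h,k):
    a=viewer.read_camera(n)[:,:,::-1]; cv2.imwrite(f'pics/{f}_full.png',a)
    cv2.imwrite(f'pics/{f}.png',cv2.resize(np.ascontiguousarray(a[y:y+h,x:x+w]),None,fx=k,fy=k,interpolation=cv2.INTER_CUBIC))
E
python3 - <<'E'
from h import *
crop('scene','m4',150,140,120,90,6)
crop('top','m4t',110,205,110,90,6)
go(.5175,.165,.147,85.5)
E
```

```text
t 2.5333 pos [0.5175 0.1651 0.1486] shift mm [ 0.  -0.1  1.6] turn [-0.    0.01  0.02] F [ 0.04 -0.25  1.09] gap 0.0451
```

View pics/m4.png

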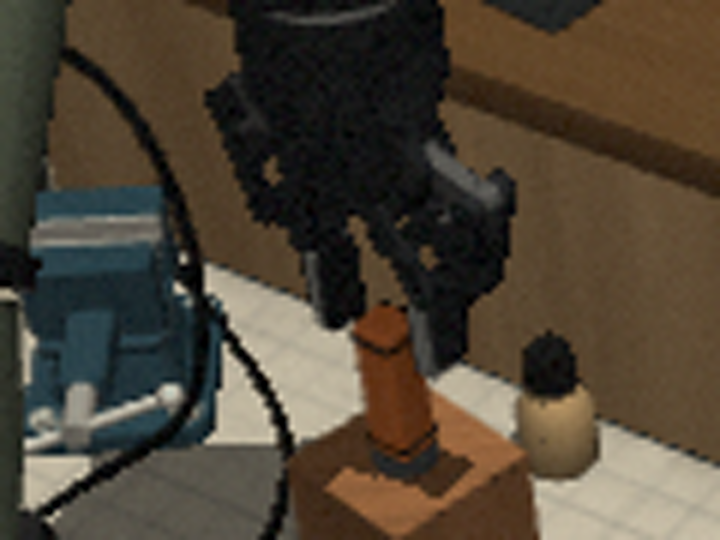

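View pics/m4t.png

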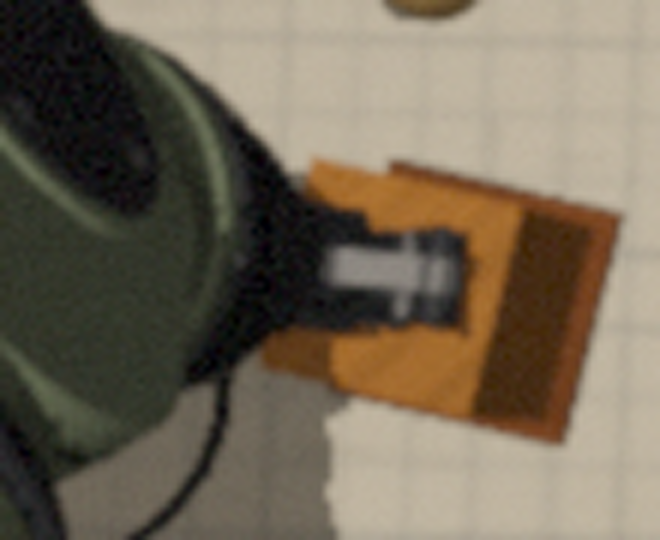

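```bash
python3 - <<'E'
from h import *
print(robot.nose_length,[a for a in dir(robot) if a[0]!='_'])
for z in (.13,.14,.15,.16,.17):
  print(z,[((proj('scene',(.5175+dx,.165+s*.0226,z))-[150,140])*6).round().tolist() for s in(1,-1) for dx in (-.011,.011)])
for z in (.13,.15,.17,.19):
  print(z,[((proj('top',(.5175+dx,.165-.0226-b,z))-[110,205])*6).round().tolist() for b in(0,.0145) for dx in (-.011,.011)])
E
```

```text
0.025 ['MotionError', 'get_obs', 'hand_in', 'nose_length']
0.13 [[334.0, 395.0], [368.0, 364.0], [425.0, 432.0], [458.0, 400.0]]
0.14 [[330.0, 376.0], [364.0, 345.0], [422.0, 413.0], [455.0, 381.0]]
0.15 [[327.0, 356.0], [361.0, 326.0], [419.0, 394.0], [452.0, 362.0]]
0.16 [[323.0, 337.0], [358.0, 306.0], [416.0, 374.0], [449.0, 343.0]]
0.17 [[320.0, 317.0], [354.0, 287.0], [412.0, 354.0], [447.0, 323.0]]
0.13 [[435.0, 319.0], [438.0, 248.0], [481.0, 320.0], [484.0, 249.0]]
0.15 [[414.0, 316.0], [418.0, 243.0], [462.0, 317.0], [465.0, 244.0]]
0.17 [[393.0, 313.0], [397.0, 238.0], [442.0, 314.0], [446.0, 239.0]]
0.19 [[371.0, 310.0], [374.0, 233.0], [421.0, 311.0], [425.0, 234.0]]
```

Emit:
{"name": "servo_tool", "arguments": {"commands": [[[0,0,7],[0,0,0],120],[[0,0,14],[0,0,0],120],[[0,0,14],[0,0,0],120]]}}

```text
t: 2.78
tool_pos: [0.5169, 0.1649, 0.1328]
tool_rot: [0.039, 0.999, -0.0, -0.001]
ft_force: [-0.2, 0.4, -1.0]
finger_gap: 0.0454
```

```bash
python3 - <<'E'
from h import *
crop('scene','m5',150,140,120,90,6)
go(.5175,.165,.147,85.5)
E
```

```text
t 2.8333 pos [0.5171 0.1649 0.1335] shift mm [ -0.4   0.1 -13.5] turn [-0.04 -0.08  0.03] F [-0.03 -0.38  0.39] gap 0.0449
```

View pics/m5.png

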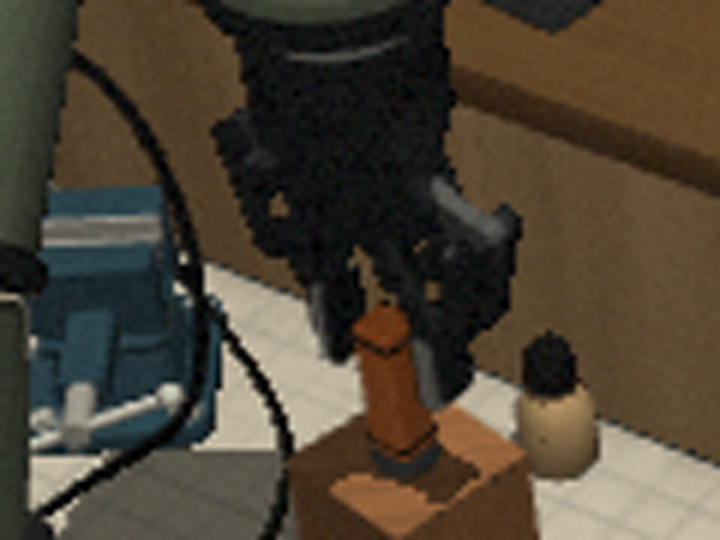

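Emit:
{"name": "servo_tool", "arguments": {"commands": [[[0,0,0],[0,0,0],175],[[0,0,0],[0,0,0],190],[[0,0,0],[0,0,0],200],[[0,0,0],[0,0,0],210],[[0,0,0],[0,0,0],225]]}}

```text
t: 3.25
tool_pos: [0.5176, 0.1652, 0.1346]
tool_rot: [0.039, 0.999, 0.0, 0.0]
ft_force: [-0.6, 0.7, 2.8]
finger_gap: 0.019
```

Emit:
{"name": "servo_tool", "arguments": {"commands": [[[0,0,0],[0,0,0],255],[[0,0,0],[0,0,0],255],[[0,0,0],[0,0,0],255],[[0,0,0],[0,0,0],255]]}}

```text
t: 3.58
tool_pos: [0.5176, 0.1652, 0.1346]
tool_rot: [0.039, 0.999, 0.0, 0.0]
ft_force: [-0.2, 1.4, 5.2]
finger_gap: 0.0191
```

```bash
python3 - <<'E'
from h import *
crop('scene','m6',150,140,120,90,6)
crop('top','m6t',110,205,110,90,6)
go(.5175,.165,.147,85.5); print(robot.get_obs()['wrist_torque'])
E
```

```text
t 3.6833 pos [0.5176 0.1652 0.1346] shift mm [  0.1  -0.2 -12.4] turn [0.01 0.02 0.03] F [-0.97  0.9   5.71] gap 0.0187
[0.11167747 0.12148804 0.02211244]
```

View pics/m6.png

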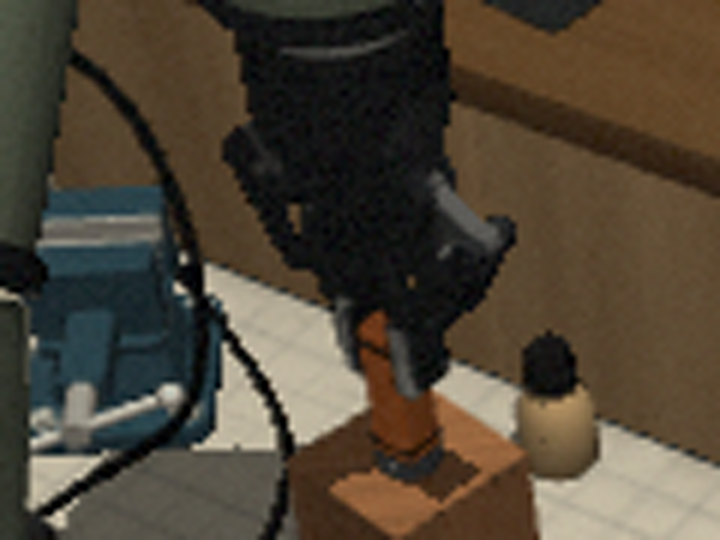

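View pics/m6t.png

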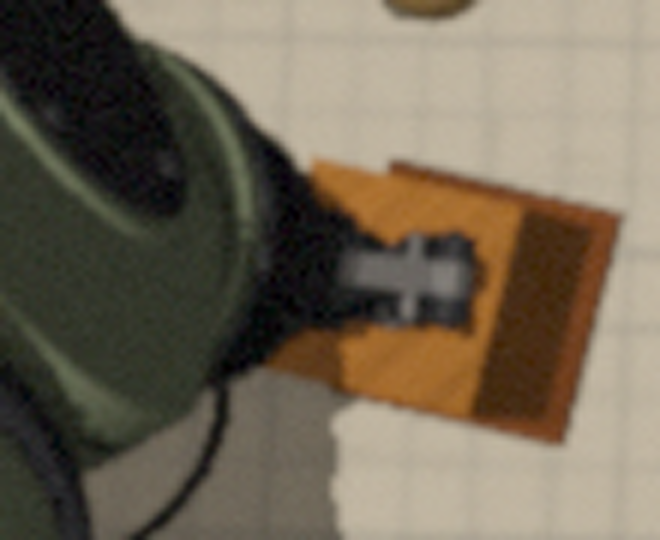

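Emit:
{"name": "servo_tool", "arguments": {"commands": [[[0,0,-10],[0,0,0],255],[[0,0,-25],[0,0,0],255],[[0,0,-40],[0,0,0],255],[[0,0,-55],[0,0,0],255],[[0,0,-70],[0,0,0],255]]}}

```text
t: 4.1
tool_pos: [0.5173, 0.1649, 0.2056]
tool_rot: [0.039, 0.999, -0.0, -0.0]
ft_force: [0.4, 1.2, -1.5]
finger_gap: 0.0195
```

Emit:
{"name": "servo_tool", "arguments": {"commands": [[[0,0,-15],[0,0,0],255],[[0,0,-30],[0,0,0],255],[[0,0,-45],[0,0,0],255],[[0,0,-60],[0,0,0],255],[[0,0,-60],[0,0,0],255]]}}

```text
t: 4.52
tool_pos: [0.5181, 0.1652, 0.2672]
tool_rot: [0.039, 0.999, 0.001, 0.002]
ft_force: [0.2, -0.9, -1.9]
finger_gap: 0.0192
```

```bash
python3 - <<'E'
from h import *
crop('scene','m7',140,80,140,180,4)
crop('top','m7t',80,195,140,100,5)
go(.5175,.165,.264,85.5); print(robot.get_obs()['wrist_torque'])
E
```

```text
t 4.6167 pos [0.5174 0.1649 0.2645] shift mm [-0.1  0.1  0.5] turn [-0.01  0.01  0.02] F [ 0.61  0.17 -1.01] gap 0.019
[ 0.01038391 -0.04786832  0.02111499]
```

View pics/m7.png

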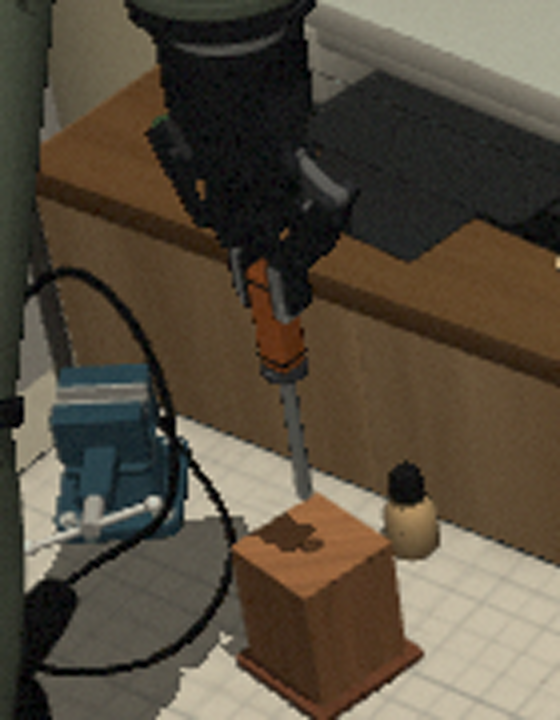

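View pics/m7t.png

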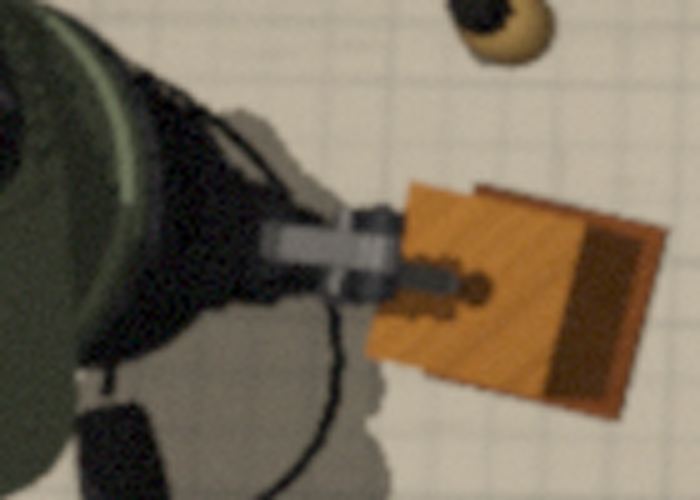

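```bash
cat >> h.py <<'E'
def px(o,k,p): return ((p[0]+.5)/k-.5+o[0],(p[1]+.5)/k-.5+o[1])
E
python3 - <<'E'
from h import *
print('tip scene',atz('scene',px((140,80),4,(304,496)),.135),'top',atz('top',px((80,195),5,(458,283)),.135))
print('flange bottom scene',atz('scene',px((140,80),4,(285,376)),.23))
print('hole top', atz('top',px((80,195),5,(478,288)),.1))
f,cx,cy,E_=cal('scene')
for z in (.135,.145): print((proj('scene',(.5175,.165,z))-[140,80])*4,(proj('scene',(.5175,.165,z+.095))-[140,80])*4, (proj('top',(.5175,.165,z))-[80,195])*5)
E
```

```text
tip scene [0.52049816 0.16760223 0.135     ] top [0.51876613 0.16215699 0.135     ]
flange bottom scene [0.51612086 0.16276222 0.23      ]
hole top [0.51886244 0.16596916 0.1       ]
[302.92932415 498.73194825] [281.85047723 372.01031389] [448.16516289 284.27333367]
[300.80681219 485.97184873] [279.50660872 357.91946489] [439.06846834 282.67490592]
```

```bash
python3 - <<'E'
from h import *
go(.4675,-.158,.2645,85.5)
E
```

```text
t 4.6167 pos [0.5174 0.1649 0.2645] shift mm [ 2.450e+01 -3.258e+02  1.000e-01] turn [-0.01  0.01  0.02] F [ 0.61  0.17 -1.01] gap 0.019
```

Emit:
{"name": "servo_tool", "arguments": {"commands": [[[1,-15,0],[0,0,0],255],[[3,-40,0],[0,0,0],255],[[5,-65,0],[0,0,0],255],[[7,-90,0],[0,0,0],255],[[9,-115,0],[0,0,0],255]]}}

```text
t: 5.03
tool_pos: [0.4988, 0.0499, 0.2636]
tool_rot: [0.039, 0.999, -0.0, -0.001]
ft_force: [0.8, 0.3, -2.3]
finger_gap: 0.019
```

Emit:
{"name": "servo_tool", "arguments": {"commands": [[[2,-25,0],[0,0,0],255],[[4,-50,0],[0,0,0],255],[[6,-75,0],[0,0,0],255],[[8,-100,0],[0,0,0],255],[[9,-120,0],[0,0,0],255]]}}

```text
t: 5.45
tool_pos: [0.4802, -0.0697, 0.2637]
tool_rot: [0.04, 0.999, -0.0, -0.001]
ft_force: [0.8, -0.8, -1.5]
finger_gap: 0.0188
```

Emit:
{"name": "servo_tool", "arguments": {"commands": [[[2,-20,0],[0,0,0],255],[[3,-40,0],[0,0,0],255],[[5,-60,0],[0,0,0],255],[[6,-78,0],[0,0,0],255],[[6.5,-91,0],[0,0,0],255]]}}

```text
t: 5.87
tool_pos: [0.4668, -0.1596, 0.2636]
tool_rot: [0.04, 0.999, -0.0, -0.001]
ft_force: [-0.2, 0.1, -1.6]
finger_gap: 0.0191
```

Emit:
{"name": "servo_tool", "arguments": {"commands": [[[0,0,0],[0,0,0],255],[[0,0,0],[0,0,0],255],[[0,0,0],[0,0,0],255]]}}

```text
t: 6.12
tool_pos: [0.4676, -0.1573, 0.264]
tool_rot: [0.039, 0.999, 0.0, -0.0]
ft_force: [0.3, 0.2, -1.0]
finger_gap: 0.0193
```

```bash
python3 - <<'E'
from h import *
crop('scene','m8',260,140,110,190,4)
crop('top','m8t',270,240,110,80,6)
go(.4675,-.158,.264,85.5); print(robot.get_obs()['wrist_torque'])
E
```

```text
t 6.2167 pos [ 0.4677 -0.1572  0.2642] shift mm [ 0.1 -0.8  0.2] turn [ 0.01 -0.02  0.09] F [ 0.71  0.65 -2.15] gap 0.0189
[ 0.01230372 -0.03560335  0.03403529]
```

View pics/m8.png

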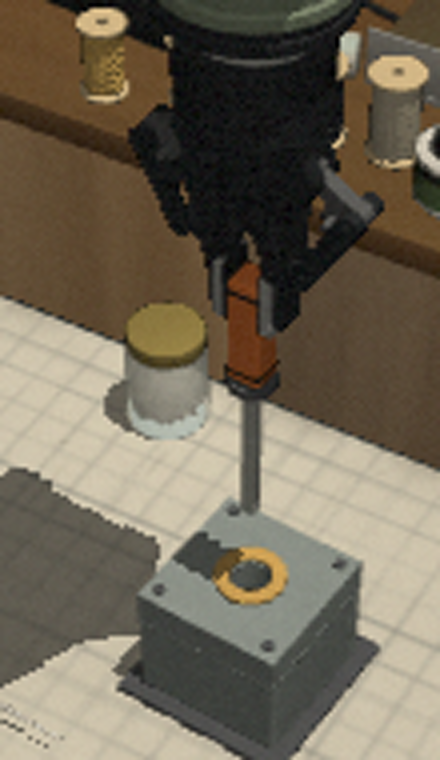

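View pics/m8t.png

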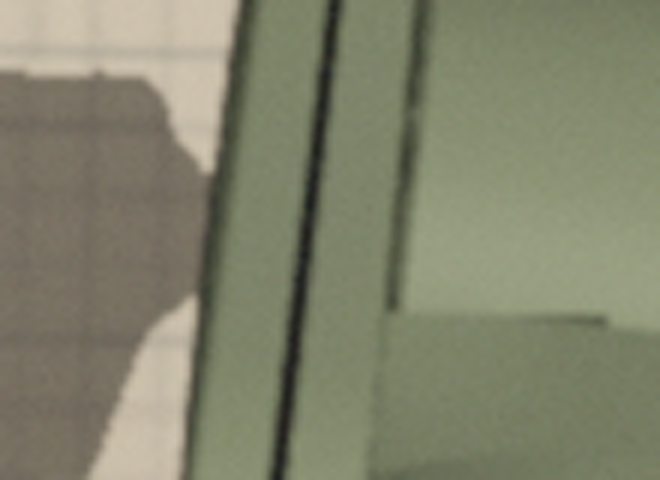

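```bash
python3 - <<'E'
from h import *
for q in [(251,507),(251,510)]: print('tip',atz('scene',px((260,140),4,q),.1346))
print('bush',atz('scene',px((260,140),4,(251,574)),.084))
print('pred tip at TCP',(proj('scene',(.4677,-.1572,.1346))-[260,140])*4)
print('flange', (proj('scene',(.4677,-.1572,.1346+.095))-[260,140])*4)
a=cv2.imread('pics/m8_full.png')
cv2.imwrite('pics/m8a.png',cv2.resize(a[220:300,290:355],None,fx=9,fy=9,interpolation=cv2.INTER_CUBIC))
E
```

```text
tip [ 0.46913432 -0.15724359  0.1346    ]
tip [ 0.46721417 -0.15834134  0.1346    ]
bush [ 0.46648389 -0.15895317  0.084     ]
pred tip at TCP [248.10514741 507.1556678 ]
flange [248.64856665 379.10872118]
```

View pics/m8a.png

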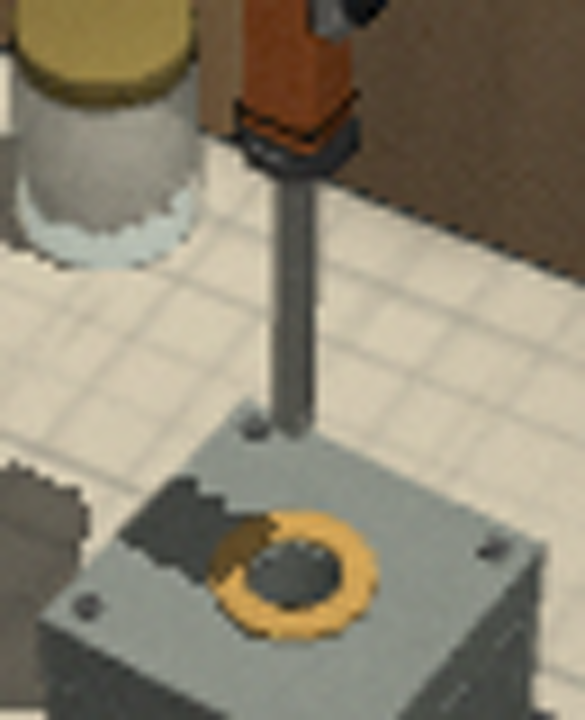

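Emit:
{"name": "servo_tool", "arguments": {"commands": [[[0.5,-1,10],[0,0,0],255],[[0.5,-1,20],[0,0,0],255],[[0.5,-1,30],[0,0,0],255],[[0.5,-1,38],[0,0,0],255],[[0.5,-1,38],[0,0,0],255]]}}

```text
t: 6.63
tool_pos: [0.4667, -0.1584, 0.2252]
tool_rot: [0.039, 0.999, 0.0, -0.001]
ft_force: [0.3, -0.0, -1.3]
finger_gap: 0.0195
```

Emit:
{"name": "servo_tool", "arguments": {"commands": [[[0,0,0],[0,0,0],255],[[0,0,0],[0,0,0],255]]}}

```text
t: 6.8
tool_pos: [0.4673, -0.1588, 0.2269]
tool_rot: [0.039, 0.999, -0.0, 0.0]
ft_force: [0.4, 0.1, -1.0]
finger_gap: 0.0191
```

```bash
python3 - <<'E'
from h import *
crop('scene','m9',290,220,65,80,9)
go(.4675,-.158,.264,85.5); print(robot.get_obs()['wrist_torque'])
E
```

```text
t 6.85 pos [ 0.4673 -0.1589  0.2269] shift mm [ -0.1   0.9 -37.1] turn [-0.01  0.04  0.04] F [-0.53 -0.33 -1.02] gap 0.0193
[-0.03749322 -0.00615137 -0.01374448]
```

View pics/m9.png

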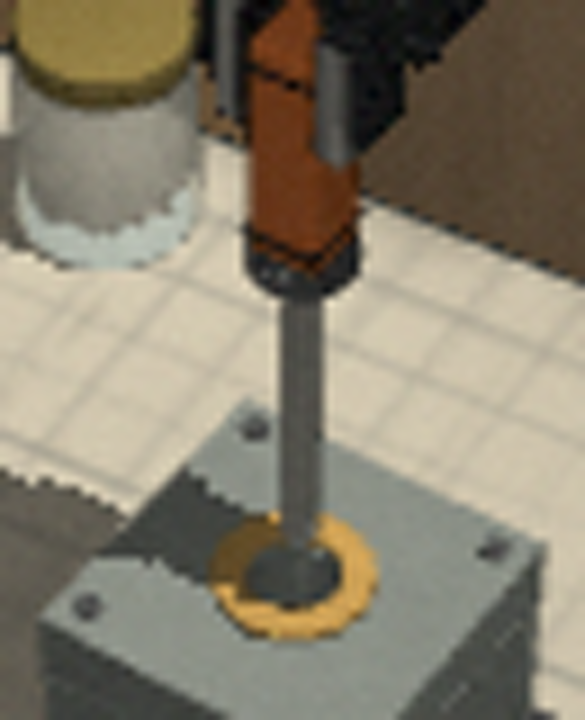

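```bash
python3 - <<'E'
from h import *
b=atz('scene',px((290,220),9,(294,573)),.084); print('bush',b)
for z in (.0953,.0973,.0993): print(z,((proj('scene',(b[0],b[1],z))-[290,220])*9+4).round(1))
for q in [(301,541)]: print('tip',atz('scene',px((290,220),9,q),.0973))
E
```

```text
bush [ 0.46606683 -0.15880288  0.084     ]
0.0953 [294.1 542.2]
0.0973 [294.2 536.7]
0.0993 [294.2 531.2]
tip [ 0.46566761 -0.16094609  0.0973    ]
```

Emit:
{"name": "servo_tool", "arguments": {"commands": [[[-0.3,2,0],[0,0,0],255],[[-0.3,2,4],[0,0,0],255],[[-0.3,2,4],[0,0,0],255],[[-0.3,2,4],[0,0,0],255]]}}

```text
t: 7.18
tool_pos: [0.4675, -0.157, 0.2223]
tool_rot: [0.039, 0.999, -0.0, -0.0]
ft_force: [0.3, -0.1, -1.6]
finger_gap: 0.0188
```

```bash
python3 - <<'E'
from h import *
crop('scene','m10',300,255,50,50,14)
go(.4675,-.158,.264,85.5); print(robot.get_obs()['wrist_torque'])
E
```

```text
t 7.2333 pos [ 0.4675 -0.157   0.2224] shift mm [ -0.   -1.  -41.6] turn [-0.   -0.01  0.03] F [ 0.13  0.77 -1.99] gap 0.0189
[0.0031464  0.01514149 0.01058445]
```

View pics/m10.png

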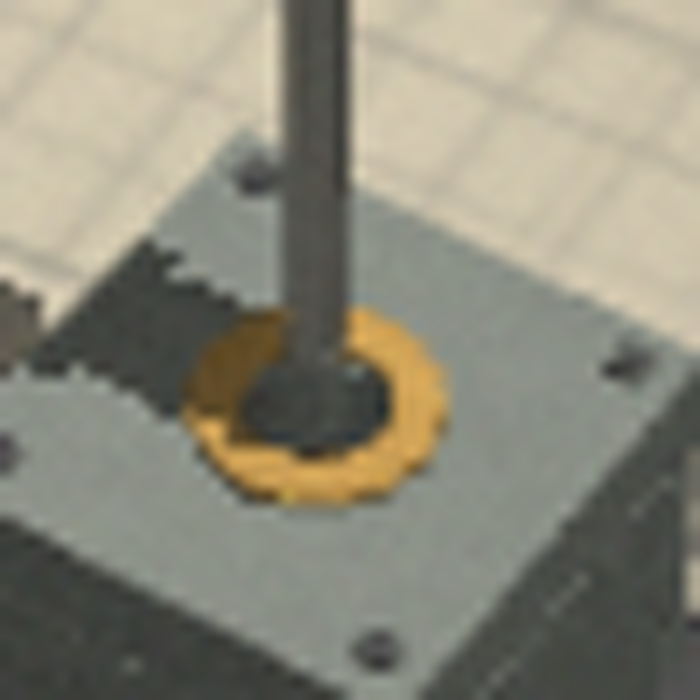

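Emit:
{"name": "servo_tool", "arguments": {"commands": [[[-0.5,0,5],[0,0,0],255],[[-0.5,0,10],[0,0,0],255],[[-0.5,0,15],[0,0,0],255],[[-0.5,0,20],[0,0,0],255],[[-0.5,0,23],[0,0,0],255]]}}

```text
t: 7.65
tool_pos: [0.4678, -0.157, 0.1986]
tool_rot: [0.039, 0.999, 0.0, -0.0]
ft_force: [-0.6, 0.1, -3.3]
finger_gap: 0.019
```

Emit:
{"name": "servo_tool", "arguments": {"commands": [[[0,0,0],[0,0,0],255],[[0,0,0],[0,0,0],255]]}}

```text
t: 7.82
tool_pos: [0.468, -0.157, 0.1993]
tool_rot: [0.039, 0.999, -0.0, -0.0]
ft_force: [-0.2, -0.5, -1.9]
finger_gap: 0.0187
```

```bash
python3 - <<'E'
from h import *
crop('scene','m11',300,230,50,75,10)
go(.4675,-.158,.264,85.5); print(robot.get_obs()['wrist_torque'])
E
```

```text
t 7.8667 pos [ 0.4681 -0.157   0.1995] shift mm [  0.5  -1.  -64.5] turn [-0.   -0.    0.03] F [ 0.14 -0.13 -1.07] gap 0.0188
[-0.03033918  0.00537575  0.00228641]
```

View pics/m11.png

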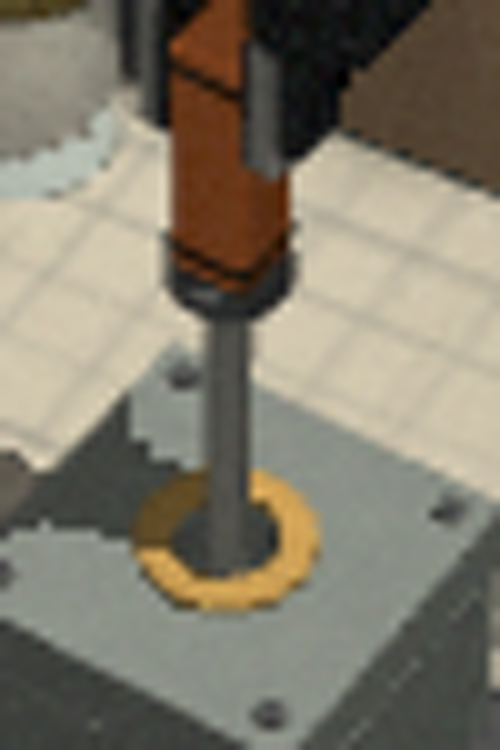

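Emit:
{"name": "servo_tool", "arguments": {"commands": [[[0,0,5],[0,0,0],255],[[0,0,10],[0,0,0],255],[[0,0,15],[0,0,0],255],[[0,0,20],[0,0,0],255],[[0,0,20],[0,0,0],255]]}}

```text
t: 8.28
tool_pos: [0.4677, -0.157, 0.1784]
tool_rot: [0.039, 0.999, 0.0, -0.001]
ft_force: [0.2, 0.1, -0.9]
finger_gap: 0.0192
```

Emit:
{"name": "servo_tool", "arguments": {"commands": [[[0,0,0],[0,0,0],255],[[0,0,0],[0,0,0],255]]}}

```text
t: 8.45
tool_pos: [0.4681, -0.157, 0.1795]
tool_rot: [0.039, 0.999, -0.0, 0.0]
ft_force: [-0.4, -0.9, -2.3]
finger_gap: 0.0186
```

Emit:
{"name": "servo_tool", "arguments": {"commands": [[[0,0,0],[0,0,0],255]]}}

```text
t: 8.53
tool_pos: [0.4681, -0.1571, 0.1796]
tool_rot: [0.039, 0.999, -0.0, 0.0]
ft_force: [0.6, 0.1, -1.0]
finger_gap: 0.019
```

Emit:
{"name": "servo_tool", "arguments": {"commands": [[[0,0,1],[0,0,0],255],[[0,0,2],[0,0,0],255],[[0,0,2],[0,0,0],255]]}}

```text
t: 8.78
tool_pos: [0.468, -0.157, 0.1773]
tool_rot: [0.039, 0.999, -0.0, -0.0]
ft_force: [0.1, 1.0, -1.2]
finger_gap: 0.0193
```

Emit:
{"name": "servo_tool", "arguments": {"commands": [[[0,0,1],[0,0,0],255],[[0,0,2],[0,0,0],255],[[0,0,2],[0,0,0],255]]}}

```text
t: 9.03
tool_pos: [0.4679, -0.157, 0.1752]
tool_rot: [0.039, 0.999, -0.0, -0.0]
ft_force: [0.2, -0.3, -1.3]
finger_gap: 0.0189
```

Emit:
{"name": "servo_tool", "arguments": {"commands": [[[0,0,1],[0,0,0],255],[[0,0,2],[0,0,0],255],[[0,0,2],[0,0,0],255]]}}

```text
t: 9.28
tool_pos: [0.468, -0.157, 0.1732]
tool_rot: [0.039, 0.999, -0.0, -0.0]
ft_force: [1.4, -0.7, -1.9]
finger_gap: 0.0192
```

Emit:
{"name": "servo_tool", "arguments": {"commands": [[[0,0,1],[0,0,0],255],[[0,0,2],[0,0,0],255],[[0,0,2],[0,0,0],255]]}}

```text
t: 9.53
tool_pos: [0.468, -0.1571, 0.1713]
tool_rot: [0.039, 0.999, -0.0, -0.0]
ft_force: [0.6, 0.3, -0.0]
finger_gap: 0.0195
```

Emit:
{"name": "servo_tool", "arguments": {"commands": [[[0,0,1],[0,0,0],255],[[0,0,2],[0,0,0],255],[[0,0,2],[0,0,0],255]]}}

```text
t: 9.78
tool_pos: [0.468, -0.1571, 0.1693]
tool_rot: [0.039, 0.999, -0.0, 0.0]
ft_force: [-0.8, -0.2, 0.7]
finger_gap: 0.0194
```

Emit:
{"name": "servo_tool", "arguments": {"commands": [[[0,0,1],[0,0,0],255],[[0,0,2],[0,0,0],255],[[0,0,2],[0,0,0],255]]}}

```text
t: 10.03
tool_pos: [0.468, -0.157, 0.1673]
tool_rot: [0.039, 0.999, -0.0, -0.0]
ft_force: [-0.7, 0.0, 2.0]
finger_gap: 0.019
```

Emit:
{"name": "servo_tool", "arguments": {"commands": [[[0,0,0],[0,0,0],255]]}}

```text
t: 10.12
tool_pos: [0.4681, -0.157, 0.1674]
tool_rot: [0.039, 0.999, -0.0, 0.0]
ft_force: [-0.1, 0.8, 2.2]
finger_gap: 0.0191
```

Emit:
{"name": "servo_tool", "arguments": {"commands": [[[0,0,1],[0,0,0],255],[[0,0,2],[0,0,0],255],[[0,0,2],[0,0,0],255]]}}

```text
t: 10.37
tool_pos: [0.468, -0.157, 0.1653]
tool_rot: [0.039, 0.999, -0.0, -0.0]
ft_force: [0.3, -0.2, 4.4]
finger_gap: 0.0191
```

Emit:
{"name": "servo_tool", "arguments": {"commands": [[[0,0,0],[0,0,0],255]]}}

```text
t: 10.45
tool_pos: [0.4681, -0.157, 0.1654]
tool_rot: [0.039, 0.999, -0.0, 0.0]
ft_force: [0.3, 0.9, 3.0]
finger_gap: 0.0192
```

Emit:
{"name": "servo_tool", "arguments": {"commands": [[[0,0,0],[0,0,0],255]]}}

```text
t: 10.53
tool_pos: [0.4681, -0.1571, 0.1655]
tool_rot: [0.039, 0.999, -0.0, 0.0]
ft_force: [0.5, -0.2, 3.5]
finger_gap: 0.019
```

Emit:
{"name": "servo_tool", "arguments": {"commands": [[[0,0,1],[0,0,0],255],[[0,0,2],[0,0,0],255],[[0,0,2],[0,0,0],255],[[0,0,2],[0,0,0],255]]}}

```text
t: 10.87
tool_pos: [0.468, -0.1571, 0.1634]
tool_rot: [0.039, 0.999, -0.0, -0.0]
ft_force: [0.7, 0.3, 4.7]
finger_gap: 0.019
```

```bash
python3 - <<'E'
from h import *
crop('scene','m12',300,230,50,75,10)
fs=[robot.get_obs()['ft_force']]
for i in range(6): viewer.read_camera('scene'); fs.append(robot.get_obs()['ft_force'])
print(np.array(fs).round(1).tolist(),np.mean(fs,0).round(2))
go(.4675,-.158,.264,85.5); print(robot.get_obs()['wrist_torque'])
E
```

```text
[[0.1, -0.7, 4.6], [0.0, 0.7, 4.3], [-0.1, 0.1, 4.9], [-0.7, 0.6, 4.2], [-0.2, 0.1, 5.1], [0.4, 0.0, 5.1], [0.2, -0.3, 4.6]] [-0.05  0.07  4.7 ]
t 11.2167 pos [ 0.468  -0.157   0.1634] shift mm [   0.5   -1.  -100.6] turn [-0.01 -0.    0.03] F [ 0.24 -0.3   4.56] gap 0.019
[ 0.04545526 -0.05798374 -0.01296733]
```

View pics/m12.png

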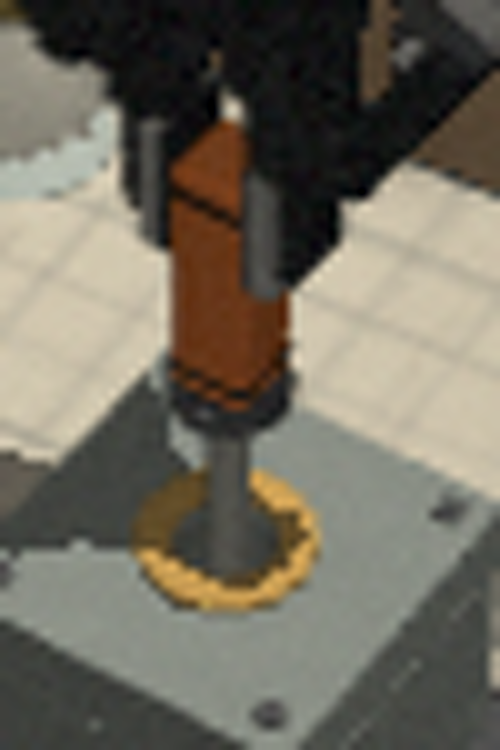

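```bash
python3 - <<'E'
from h import *
b=np.array([.4663,-.1588]); 
for c in (b,np.array([.4680,-.1570])):
  for z in (.1288,.1348,.1688,.2008):
    r=.014 if z<.14 else .0
    t=np.linspace(0,2*np.pi,73)
    P=np.array([proj('scene',(c[0]+r*np.cos(a),c[1]+r*np.sin(a),z)) for a in t])
    P=(P-[300,230])*10+4.5; print(c,z,'u',P[:,0].min().round(),P[:,0].max().round(),'v',P[:,1].min().round(),P[:,1].max().round())
a=cv2.imread('pics/m12_full.png')
cv2.imwrite('pics/m12b.png',cv2.resize(a[240:295,305:345],None,fx=14,fy=14,interpolation=cv2.INTER_CUBIC))
E
```

```text
[ 0.4663 -0.1588] 0.1288 u 163.0 293.0 v 350.0 446.0
[ 0.4663 -0.1588] 0.1348 u 163.0 293.0 v 331.0 427.0
[ 0.4663 -0.1588] 0.1688 u 229.0 229.0 v 268.0 268.0
[ 0.4663 -0.1588] 0.2008 u 229.0 229.0 v 160.0 160.0
[ 0.468 -0.157] 0.1288 u 160.0 289.0 v 343.0 437.0
[ 0.468 -0.157] 0.1348 u 160.0 290.0 v 323.0 418.0
[ 0.468 -0.157] 0.1688 u 225.0 225.0 v 260.0 260.0
[ 0.468 -0.157] 0.2008 u 226.0 226.0 v 152.0 152.0
```

View pics/m12b.png

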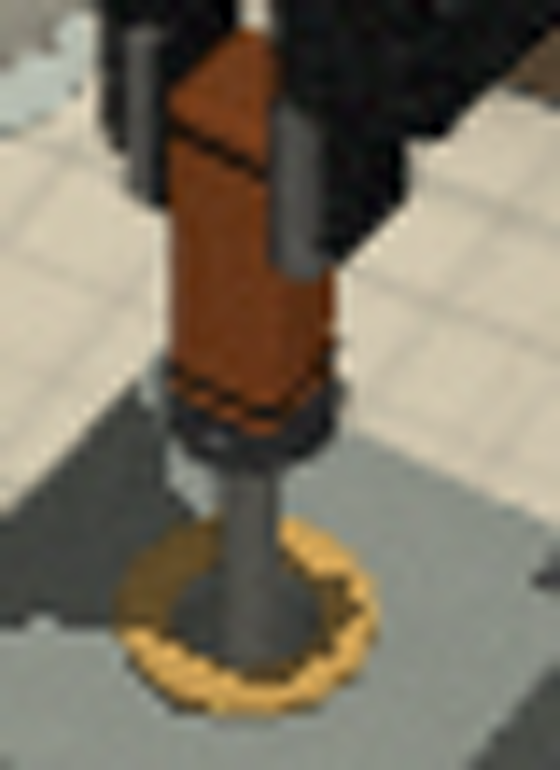

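```bash
python3 - <<'E'
from h import *
o=robot.get_obs(); print(o['t'],o['tool_pos'],o['ft_force'],abs(o['joint_velocities']).max())
print(robot.hand_in())
o=robot.get_obs(); print(o['t'],o['tool_pos'],o['ft_force'],o['finger_gap'])
E
```

```text
11.2167 [ 0.46803294 -0.15703486  0.16343776] [ 0.24499299 -0.30230047  4.55805311] 0.001570950912355453
the job is handed in; nothing more can be done
None
the job is handed in; nothing more can be done
```

I drew the probe straight up out of the stand, carried it to the gauge and lowered it through the bush onto the sprung pad. I handed in at t ≈ 11.2 s with the probe still gripped and pressing. The hand-in reports no verdict, so whether it passed is not known here.

**Last checks**
- **Pad force:** The mean reading was 4.7 N, about 6.1 N above the unloaded reading of –1.4 N. That puts the pad at roughly 7.5–8 mm of its 16 mm. The tip first met the pad about 42 mm below the mouth, and the force then rose steadily.
- **Steadiness and contact:** Sideways force averaged about 0 N, so I saw no sign of touching the bush. The arm was still, the tool was upright, and the finger gap held at 19 mm.
- **Bystanders:** I moved nothing near the boot last, tack jar or dye bottle, though I did not check them again at the end.

**Where the checks disagreed**
- **Fingertip height:** In the pictures the fingertips stood about 25–30 mm higher than the tool pose implied. I followed the pictures, and the grip is on the upper part of the handle.
- **Centring:** Across the scene camera's view the rod is within about 1 mm of the bush axis. Along its line of sight, the flange suggested up to 3 mm off. The top camera's estimate of the bush, against the tool pose, suggested under 1 mm, but the arm hid its view of the probe at the gauge. Both are inside the 5 mm limit, so I left it there.

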